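# Check the feed-spring gauge and hold the gear cover shut

## Task

On the blue gear housing, pull the sprung gauge in the open bay straight up by 30 mm, so that the dark groove on its rod is level with the mouth of the brass sleeve, keep it there for about a second, and let it go back home. Then, with the panel still open, turn the quarter-turn wing on the deck until it lines up with the slot in the aluminium panel, swing the panel down over it and finish while holding the panel fully shut against its seal with the fingers: do not let go, for it springs open. Leave the loose things round about where they are.

Things in the scene. Friction and masses are not known exactly. Their poses are not given: they have to be found in the camera images.
- housing: blue gear housing fixed to the table, 260 mm along its x, 255 mm along its y (-150 to +105 mm), 100 mm high; its flat top is the deck. Origin on the table, z up, x along the panel's hinge, +y to the hinge side. Open bay in the deck: x -90 to +90 mm, y -20 to +65 mm, 60 mm deep. A motor stub (80 mm across, 75 mm long, below deck height) on its +x side
- hinge_mid (a point): middle of the panel's hinge axis, fixed on the housing at x 0, y +85 mm, height 102 mm; the axis is parallel to the housing's x. The axes of this point are the housing's
- panel (a joint): angle of the aluminium panel about its hinge: 0 = shut, level on its seal round the bay; pi/2 = upright. Starts at 1.55 to 1.85, standing open. Sprung: let go anywhere it swings back open; shut, it takes 5 to 8 N at 120 mm from the hinge to hold it down. Swing it shut by pushing its outer face from behind
- slot (a point): centre of the panel's slot, on its outer face. The panel: 220 mm along the hinge (110 each way) by 170 mm, 5 mm thick, its seal face in line with the hinge axis. The slot, 16 x 44 mm, runs square to the hinge, 135 mm from it on the panel's centre line. This point's z looks out of the outer face, its y to the hinge. The wing stands out 19 mm there when shut; the rest of the outer face is flat and may be pushed anywhere
- fastener (a joint): angle of the quarter-turn wing, counter-clockwise from above: 0 = in line with the panel's slot (square to the hinge, along the housing's y); near pi/2 = across it, along the hinge. Starts at 0.75 to 1.5, stops at -0.6 and 1.65; light friction, stays where left. More than about 0.2 off, it blocks the panel about 25 mm above the seal
- wing (a point): middle of the fastener's wing, half-way up: a steel bar 34 mm long, 8 mm thick, 20 mm high, its underside 6 mm above the deck and its top 26 mm above it, turning about a vertical axis through its middle at housing x 0, y -50 mm. The wing is long along this point's y and thin along its x
- gauge (a joint): how far the sprung slide gauge is pulled out, straight up, m: 0 = home, 0.030 = the rod's dark groove has come up level with the mouth of the brass sleeve (the mark), 0.05 = end stop. The spring pulls it home with 3 N at 0 and about 9 N at the mark
- gauge_knob (a point): centre of the gauge's round steel pull knob, 24 mm across and 16 mm high, on a vertical 10 mm rod, standing in the bay at housing x 0, y +12 mm; when home its top is 4 mm below the deck and there is a 4 mm gap under it to the brass sleeve, 22 mm across
- nut: loose steel spacer disc, 24 mm across and 12 mm high, on the housing's deck: leave alone
- screwdriver: screwdriver lying on the table: leave alone
- bushing: black bushing, 40 mm across and 40 mm high, on the table: leave alone
- glue_can: can 66 mm across and 100 mm high on the table: leave alone
- wrench: wrench lying on the table: leave alone
- hardwood: wooden offcut 140 x 50 x 30 mm on the table: leave alone
- star_knob: black clamp knob, 44 mm across and 36 mm high, on the housing's deck: leave alone

How it is judged:
On the way, in this order (a step that is already met when the one before it is completed fails the run):
1. the gauge is pulled out to its mark and kept there (30 mm, within 5 mm, for 0.4 s) (value of joint gauge between 0.025 and 0.035 m), for 0.4 s.
2. the gauge is back home (value of joint gauge below 0.004 m), for 0.2 s.
3. the wing is in line with the slot (within 0.15 rad) while the panel is still open (value of joint fastener between -0.15 and 0.15 rad and value of joint panel above 0.4 rad), for 0.2 s.
At the end, for the whole second after the job is handed in: The panel is shut against its seal (hinge angle under 0.03 rad, 5 mm at its free edge) and the fingers still press on it with more than 3 N, the wing stands in line in the slot (within 0.2 rad) and the gauge is home (within 4 mm) (value of joint panel below 0.03 rad and value of joint fastener between -0.2 and 0.2 rad and value of joint gauge below 0.004 m and contact force between the fingers and panel above 3 N); the arm keeps its last pose, push and grip.
It fails at once if a loose thing is shifted by more than 30 mm (distance of any of nut, screwdriver, bushing, glue_can, wrench, hardwood, star_knob from where it was at the start of the episode above 0.03 m).
It also fails if it takes over 67 s, if anything falls off the work surface, if the arm or the gripper's body presses on something with over 40 N, if the wrist force passes 120 N, or if a joint passes its speed limit or range.

## Robot

A 6-joint arm with a two-finger parallel gripper is mounted at the origin on the work surface. World frame = base frame: x ahead of the robot, y to its left, z up, the work surface at z = 0. Lengths are in m, angles in rad, forces in N, time in s.
With the tool pointing down it reaches from about 0.275 to 1 m from the base axis. Payload 8.4 kg.
Tool frame: the origin (TCP) lies at the very end of the fingers, on their centre line; the grasp point (between the pads) lies manip.hold_point_z behind it (manip.hold_point_z is the distance from the TCP to the grasp point, in m); x points along the fingers, y is the direction in which the jaws open and shut, and the axes are right-handed (so a half turn about x gives the same grasp; the last joint's range is limited). The gripper opens to 85 mm and grips with 20 to 120 N. Pads are 22 mm wide; open, the fingers measure 114 mm over their backs; the gripper's body (76 mm by 85 mm) begins 54 mm behind the grasp point. The pads swing forward as they close: fully open they stand 13 mm farther back than shut.
Start: joints at [1.221, 0.353, 1.633, -0, 1.155, -0.002], TCP at [0.213, 0.588, 0.231] pointing down, gripper open.
Joint ranges: [-2.63, 2.63], [-0.92, 2.1], [0.06, 2.66], [-1.3, 4.44], [0, 2.69], [-3.02, 3.02]. Speed limits (rad/s): [2.22, 2.22, 2.79, 3.14, 3.14, 3.14].

## Interface

Orientations are given as a rotation vector (axis times angle).
In Python, from rig import manip, camera, get_calibration, models gives the robot as it stands.
- The arm moves only by the shell command python3 -m handwheel 'ROWS' [FORCE]. ROWS is JSON, one flat list of numbers, 5 for each row, row after row: the finger opening in cm, from 0 to 8.54, then the shift along the tool's x, y, z in cm, then the turn about the tool's x in rad. A call has 1 to 8 rows; each row is the pose to reach, as a shift and turn from the pose commanded when the call began, along the tool's axes at that moment; what a row does not reach only later rows make up. A row lasts 1/12 s, in which the tool goes at most 41.7 mm and 7.16 degrees, less where a joint would pass 70% of its speed; a pose out of reach is approached as far as the arm can. A call with a gripper value outside its range is refused whole. The fingers move at their own pace and stop on an object; FORCE is the grip in N (left out, the last holds). Time passes only in rows, so rows that repeat a pose let the fingers close. It gives the time, the measured TCP pose, the force and the opening at its end, in the units of the state.
- manip.read_state(): the state, without advancing time (a new reading comes with each control period).
- camera(name): name is "scene" or "top" or "wrist"; returns (picture, depth): 400x640x3 uint8, blue, green, red; 400x640 float32, m along the optical axis (not along the pixel's ray), 0 where there is no reading.
- get_calibration(name): a dict with "fx", "fy", "cx", "cy" (pixels), "cam_to_world" (4x4, takes a point from camera to world coordinates). Camera axes: x right, y down, z forward; pixel columns grow to the right and rows downward; lengths in m; the calibration is good to about 2 mm. A picture is of the moment at which its call begins: read the wrist's pose just before it. get_calibration takes no time and is no camera call; for the wrist camera it gives the pose at the moment of the call.
- manip.hand_in(): hands the job in, once; it reports no verdict.
Trained networks look in the newest picture that a camera, given by its name, has taken for a name from the list of things; names that differ only in an ending like _2 or _b are one class to them, and where a whole thing is asked for, a point or a joint stands for the part that bears it (a point fixed in the world has none). Each returns a list of dicts, best first, with "score" (0 to 1); they miss things now and then, are a little off and sometimes report something else, mostly with a low value. They report only what shows in the picture. A call takes as long as a camera call.
- models.search_frame(target, camera): "centre" ([x, y, z] in m, in world coordinates, good to about 4 mm: the middle of the surface that is visible of it).
- models.silhouettes(target, camera): "mask" (400x640 bool, what is visible of it).
The state is a dict: "clock": time; "joint_pos": joint angles; "qd": joint speeds; "joint_torque": joint torques, N m; "tool_pos": TCP position; "tcp_rot": TCP orientation; "wrist_force": force on the tool from outside, world axes, zero at the start; "torque": the same for the moment, N m; "opening": finger opening in m.
Only numpy, scipy, OpenCV 4.12 (cv2) and the standard library are available. Lean on these libraries where they do the work, as an engineer would, in place of code of your own. Each camera call takes 0.05 s, during which the arm holds its last target. There are 200 camera calls.

## Working session

There is one attempt and no reset: what is moved stays moved. The work goes in short steps, Python scripts to look and compute and a shell command to move; the robot and the scene stay as the last step left them, time stands still between calls to the robot, and variables do not carry over. Pictures are saved under pics/ and viewed, about 8 in all and at most 12, crops included, and the job is handed in when it is done.

```bash
ls; mkdir -p pics
cat > h.py <<'E'
import numpy as np, cv2
from scipy.spatial.transform import Rotation as R
from rig import manip, camera, get_calibration, models
E
python3 - <<'E'
from h import *
print(manip.read_state(), manip.hold_point_z)
ims=[]
for c in ("scene","top"):
    p,d=camera(c); cv2.imwrite(f"pics/{c}0.png",p); ims.append(p)
    K=get_calibration(c); print(c,K["fx"],np.round(K["cam_to_world"],3).tolist())
    for t in ("housing","panel","wing","gauge_knob","slot","nut","screwdriver","bushing","glue_can","wrench","hardwood","star_knob"):
        r=models.search_frame(t,c); print(t,[(np.round(x["centre"],3).tolist(),round(x["score"],2)) for x in r[:2]])
E
```

```text
pics
{'clock': 0.0, 'joint_pos': array([ 1.22055723e+00,  3.53649016e-01,  1.63412945e+00, -3.78028550e-05,
        1.15518018e+00, -2.36931970e-03]), 'qd': array([-5.33620126e-04,  2.09426917e-04,  7.80799274e-04,  7.01691627e-05,
        1.49470882e-03, -2.28131622e-03]), 'joint_torque': array([-1.27283129e-03, -6.05269361e+01, -3.42062616e+01,  1.96896127e-05,
        9.40235099e-03,  6.34575758e-05]), 'tool_pos': array([0.21289296, 0.58712729, 0.23056314]), 'tcp_rot': array([ 0.27189739,  1.55371277, -0.2740282 ]), 'wrist_force': array([-0.5782059 , -0.30320834, -0.10732209]), 'torque': array([0.00504155, 0.02796265, 0.05677522]), 'opening': 0.08529479242874513} 0.0187
scene 488.2951426510547 [[-0.463, 0.656, -0.596, 1.261], [0.886, 0.343, -0.312, 0.347], [-0.0, -0.672, -0.74, 0.907], [0.0, 0.0, 0.0, 1.0]]
housing [([0.529, 0.04, 0.099], 0.68), ([0.572, 0.019, 0.099], 0.61)]
panel [([0.55, 0.126, 0.201], 0.72)]
wing [([0.526, 0.042, 0.098], 0.66), ([0.594, -0.202, 0.076], 0.52)]
gauge_knob [([0.571, 0.025, 0.102], 0.54), ([0.552, 0.126, 0.201], 0.5)]
slot [([0.554, 0.124, 0.203],
[... 239 characters left out ...]
03], 0.94)]
star_knob [([0.591, -0.11, 0.136], 0.69)]
top 480.7275649952563 [[-0.027, -0.997, 0.078, 0.534], [-1.0, 0.028, 0.013, -0.01], [-0.015, -0.078, -0.997, 0.976], [0.0, 0.0, 0.0, 1.0]]
housing [([0.518, 0.016, 0.1], 0.7)]
panel [([0.534, 0.12, 0.207], 0.97)]
wing [([0.507, -0.018, 0.124], 0.56)]
gauge_knob []
slot [([0.532, 0.119, 0.214], 0.91)]
nut [([0.404, -0.064, 0.112], 0.52), ([0.516, 0.038, 0.098], 0.3)]
screwdriver [([0.398, -0.171, 0.021], 0.63)]
bushing [([0.636, -0.135, 0.04], 0.58)]
glue_can [([0.576, -0.206, 0.1], 0.76), ([0.4, -0.172, 0.018], 0.17)]
wrench [([0.534, 0.225, 0.003], 0.79)]
hardwood [([0.696, 0.189, 0.034], 0.56)]
star_knob [([0.586, -0.111, 0.137], 0.89)]
```

View pics/scene0.png

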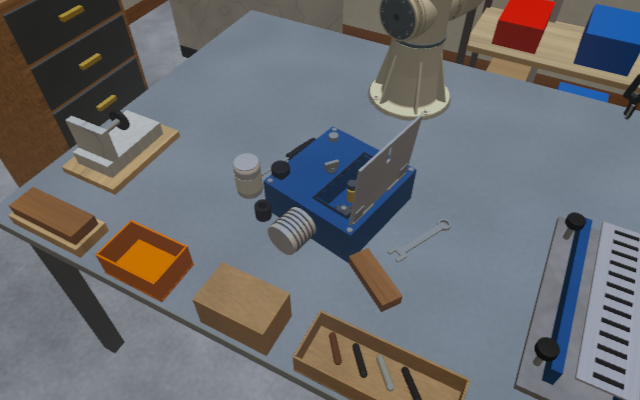

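View pics/top0.png

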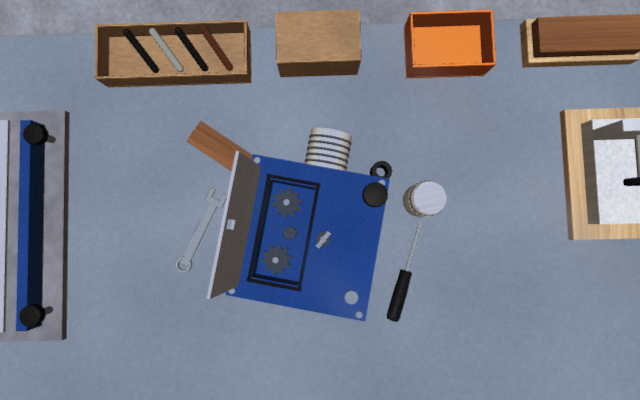

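The scene view shows the panel standing at (390,165), the gauge at (352,190) and the wing at (332,163). In the top view the knob is at (290,232), the wing at (323,239), and the gears at (287,203) and (275,260). Next I'll fit the housing pose from depth.

```bash
cat >> h.py <<'E'
def cloud(c,d,K=None):
    K=K or get_calibration(c); v,u=np.mgrid[:400,:640]
    P=np.stack([(u-K["cx"])/K["fx"]*d,(v-K["cy"])/K["fy"]*d,d,np.ones_like(d)],-1)
    return (P@K["cam_to_world"].T)[...,:3]
def best(fn,t,c):
    r=fn(t,c); return r[0] if r else None
E
python3 - <<'E'
from h import *
for c in ("top","scene"):
    p,d=camera(c); X=cloud(c,d)
    np.savez(f"{c}.npz",p=p,d=d,X=X)
    m=best(models.silhouettes,"panel",c)["mask"]
    Q=X[cv2.erode(m.astype(np.uint8),np.ones((5,5)))>0]; Q=Q[Q[:,2]>0.12]
    for _ in range(3):
        cen=np.median(Q,0); n=np.linalg.svd(Q-Q.mean(0),full_matrices=False)[2][2]; r=(Q-Q.mean(0))@n; Q=Q[abs(r)<max(.004,2*r.std())]
    print(c,"panel n",n,Q.mean(0),Q.max(0),len(Q),r.std())
    b=p.astype(int); blue=(b[...,0]>b[...,2]+50)&(abs(X[...,2]-.1)<.006)&(X[...,0]>.35)&(X[...,0]<.75)&(abs(X[...,1])<.2)
    n_,lab,st,_=cv2.connectedComponentsWithStats(blue.astype(np.uint8)); k=1+st[1:,4].argmax()
    B=X[lab==k]; rc=cv2.minAreaRect((B[:,:2]*1000).astype(np.float32)); print(rc, cv2.boxPoints(rc).tolist(), np.median(B[:,2]))
X=np.load("top.npz")["X"]
for u,v in [(290,232),(287,203),(275,260),(290,218),(283,246),(272,232),(305,235),(323,239)]: print(u,v,np.round(X[v,u],3))
E
```

```text
top panel n [ 0.20736889  0.97490292 -0.08100894] [0.53613571 0.12151148 0.20622031] [0.64265623 0.14994317 0.27408966] 3093 0.0004262154157820954
((513.1138305664062, 7.6637725830078125), (254.73757934570312, 260.3505859375), 77.98050689697266) [[359.2685546875, -89.80440521240234], [613.911376953125, -144.02096557617188], [666.9591064453125, 105.13195037841797], [412.3162841796875, 159.3485107421875]] 0.09982950860906398
scene panel n [-0.20587072 -0.97554177  0.07704227] [0.54893767 0.12304589 0.19973549] [0.64484647 0.15043207 0.27300465] 2005 0.0006670052892796619
((511.7816467285156, 7.4237518310546875), (260.08770751953125, 263.8081359863281), 77.46849060058594) [[354.8034973144531, -90.90196228027344], [612.326904296875, -148.1421356201172], [668.759765625, 105.74946594238281], [411.23638916015625, 162.98963928222656]] 0.10094532411758844
290 232 [0.521 0.041 0.097]
287 203 [0.575 0.046 0.072]
275 260 [0.469 0.071 0.069]
290 218 [0.547 0.043 0.04 ]
283 246 [0.494 0.058 0.039]
272 232 [0.521 0.079 0.04 ]
305 235 [0.514 0.015 0.042]
323 239 [ 0.508 -0.019  0.127]
```

```bash
python3 -m handwheel '[8.5,-4,0,0,0, 8.5,-8,0,0,0, 8.5,-12,0,0,0, 8.5,-16,0,0,0, 8.5,-17,0,0,0, 8.5,-17,0,0,0]'; python3 -c "
from h import *
s=manip.read_state();print(R.from_rotvec(s['tcp_rot']).as_matrix().round(3),get_calibration('wrist'))"
```

```text
clock: 2.0
tool_pos: [0.2135, 0.589, 0.4059]
tcp_rot: [0.279, 1.552, -0.267]
wrist_force: [-0.7, -0.3, 0.1]
opening: 0.0849
[[ 0.002  0.341  0.94 ]
 [ 0.007  0.94  -0.341]
 [-1.     0.007 -0.   ]] {'fx': 326.9358338856251, 'fy': 326.9358338856251, 'cx': 319.25797498092476, 'cy': 192.75780790505, 'cam_to_world': array([[ 0.34060577,  0.88717211,  0.3113091 ,  0.13335524],
       [ 0.94018164, -0.32377849, -0.10595272,  0.61661455],
       [ 0.00679689,  0.32877521, -0.94438375,  0.54834469],
       [ 0.        ,  0.        ,  0.        ,  1.        ]])}
```

Depth from both views agrees: yaw is -12.0° and the origin is about (0.518, 0.030). Knob and wing fall within 1 mm of where the text puts them, and the panel stands at about 1.65 rad. Now I'll move over the bay, turning so the wrist camera stays clear of the panel.

```bash
cat >> h.py <<'E'
YAW=np.radians(-12.0); O=np.array([.5178,.0298]); RH=np.array([[np.cos(YAW),-np.sin(YAW)],[np.sin(YAW),np.cos(YAW)]])
def H2W(x,y): return O+RH@[x,y]
def W2H(p): return RH.T@(np.asarray(p)[:2]-O)
def plan(xy,z,heading):   # prints shift in cm along tool axes and turn
    s=manip.read_state(); M=R.from_rotvec(s["tcp_rot"]).as_matrix()
    h=np.degrees(np.arctan2(M[1,1],M[0,1])); d=M.T@(np.r_[xy,z]-s["tool_pos"])*100
    print("shift cm",d.round(2),"turn",round(float(-np.radians(heading-h)),3),"h",round(float(h),1),"j6",s["joint_pos"][5].round(2),"F",s["wrist_force"].round(1),"t",s["clock"])
E
python3 -m handwheel '[8.5,0,-2.6,3,-0.09, 8.5,0,-5.2,6,-0.18, 8.5,0,-7.8,9,-0.27, 8.5,0,-10.4,12,-0.36, 8.5,0,-13,15,-0.45, 8.5,0,-15.6,18,-0.54, 8.5,0,-18.2,21,-0.63, 8.5,0,-20.8,24,-0.72]' 20
python3 -c "
from h import *
plan(H2W(0,12e-3),.34,150)"
```

```text
clock: 2.67
tool_pos: [0.3678, 0.3081, 0.3997]
tcp_rot: [-0.297, 1.552, 0.295]
wrist_force: [1.4, 0.1, 0.4]
opening: 0.085
shift cm [  5.99 -30.4    4.38] turn -0.67 h 111.6 j6 -1.25 F [1.4 0.1 0.4] t 2.6667
```

```bash
python3 -m handwheel '[5,0.5,-4,0.6,-0.09, 5,1,-8,1.2,-0.18, 5,1.5,-12,1.8,-0.27, 5,2,-16,2.4,-0.36, 5,3,-20,3,-0.45, 5,4,-24,3.6,-0.54, 5,5,-28,4.2,-0.63, 5,6,-30.4,4.4,-0.67]'
python3 - <<'E'
from h import *
p,d=camera("wrist"); X=cloud("wrist",d); cv2.imwrite("pics/w1.png",p)
plan(H2W(0,12e-3),.34,150)
for t in ("gauge_knob","wing","star_knob","nut"):
    r=best(models.search_frame,t,"wrist")
    if r: print(t,r["score"],np.round(r["centre"],4),W2H(r["centre"]).round(4))
    r=best(models.silhouettes,t,"wrist")
    if r:
        Q=X[r["mask"]]; z=np.percentile(Q[:,2],90); T=Q[abs(Q[:,2]-z)<.004]
        c=(T.max(0)+T.min(0))/2; print("  top z",z.round(4),"H",W2H(c).round(4),len(T),cv2.minAreaRect(((T[:,:2]-O)@RH*1000).astype(np.float32)))
E
```

```text
clock: 3.33
tool_pos: [0.5201, 0.0397, 0.3392]
tcp_rot: [-0.815, 1.415, 0.814]
wrist_force: [-0.5, 0.6, 0.2]
opening: 0.0501
shift cm [-0.3   0.2   0.35] turn -0.002 h 149.9 j6 -2.54 F [-0.4 -2.8 -1.8] t 3.3833
gauge_knob 0.65 [0.5174 0.0401 0.0954] [-0.0025  0.01  ]
  top z 0.0944 H [-0.001   0.0089] 292 ((-1.3144598007202148, 9.044522285461426), (22.23684310913086, 21.768199920654297), 72.15099334716797)
wing 0.86 [ 0.5116 -0.0195  0.1291] [ 0.0042 -0.0495]
  top z 0.1245 H [-0.0017 -0.0524] 220 ((-1.356724739074707, -52.65239715576172), (7.822941780090332, 32.740577697753906), 60.37229919433594)
star_knob 0.68 [ 0.5786 -0.104   0.1349] [ 0.0873 -0.1182]
  top z 0.1336 H [ 0.0932 -0.1284] 1591 ((93.24674987792969, -128.39356994628906), (42.76642990112305, 42.46224594116211), 85.35773468017578)
nut 0.88 [ 0.4054 -0.0645  0.1098] [-0.0903 -0.1156]
  top z 0.1111 H [-0.0922 -0.1197] 500 ((-91.9097900390625, -119.10880279541016), (22.196767807006836, 23.564970016479492), 71.34297943115234)
```

View pics/w1.png

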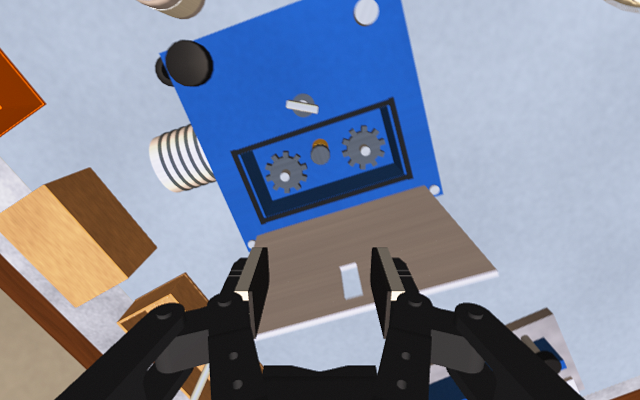

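The wrist view shows the knob at (320,153), the wing at (300,104) and the panel leaning away at the bottom. I'll descend partway and remeasure with the arm settled.

```bash
python3 -m handwheel '[4,3,0.2,0.3,0, 4,6,0.2,0.3,0, 4,9,0.2,0.2,0, 4,12,0.2,0.2,0, 4,14,0.2,0.2,0, 4,15,0.2,0.2,0, 4,15,0.2,0.2,0, 4,15,0.2,0.2,0]'
cat >> h.py <<'E'
def meas(names,cam="wrist",pic=None):
    p,d=camera(cam); X=cloud(cam,d)
    if pic: cv2.imwrite(pic,p)
    for t in names:
        r=best(models.silhouettes,t,cam)
        if r:
            Q=X[r["mask"]]; z=np.percentile(Q[:,2],85); T=Q[abs(Q[:,2]-z)<.004]
            rc=cv2.minAreaRect(((T[:,:2]-O)@RH*1000).astype(np.float32)); print(t,round(r["score"],2),"top z",z.round(4),"H mm",np.round(rc[0],1),np.round(rc[1],1),round(rc[2],1),"W",H2W(*np.array(rc[0])/1000).round(4))
    return p,X
E
python3 - <<'E'
from h import *
plan(H2W(0,12e-3),.075,150)
meas(["gauge_knob","wing"],pic="pics/w2.png")
plan(H2W(0,12e-3),.075,150)
E
```

```text
clock: 4.45
tool_pos: [0.5189, 0.0462, 0.192]
tcp_rot: [-0.812, 1.413, 0.812]
wrist_force: [-0.4, 0.2, 0.4]
opening: 0.0402
shift cm [11.7  -0.35 -0.34] turn -0.004 h 149.7 j6 -2.53 F [-0.4  0.2  0.4] t 4.45
gauge_knob 0.92 top z 0.097 H mm [-0.3 11.8] [22.6 21.8] 71.9 W [0.52   0.0414]
wing 0.79 top z 0.127 H mm [ -0.4 -49.7] [ 8.2 33.7] 61.6 W [ 0.5071 -0.0187]
shift cm [11.79 -0.25 -0.38] turn -0.005 h 149.7 j6 -2.53 F [0.2 0.  0.3] t 4.6
```

View pics/w2.png

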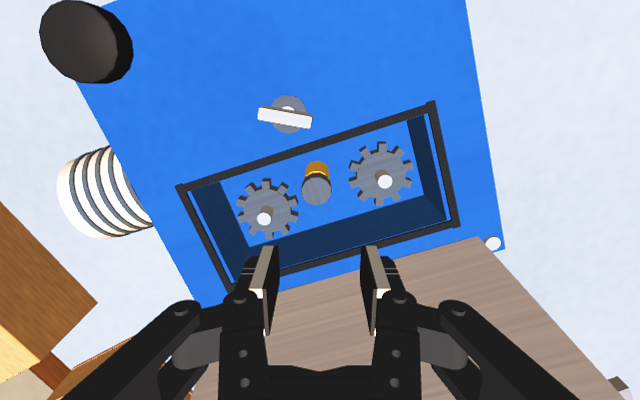

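The settled measurement puts the knob at housing (-0.3, 11.8) mm with its top at z 0.097, and the picture agrees, with the knob at (316,185). Now descending, correcting y and z by about -3 and -4 mm.

```bash
python3 -m handwheel '[4,3,-0.3,-0.4,0, 4,6,-0.3,-0.4,0, 4,7,-0.3,-0.4,0, 4,7,-0.3,-0.4,0, 4,7,-0.3,-0.4,0]'
python3 -c "
from h import *
plan(H2W(-.0002,11.9e-3),.075,150)"
```

```text
clock: 5.02
tool_pos: [0.5196, 0.0409, 0.1221]
tcp_rot: [-0.812, 1.414, 0.812]
wrist_force: [-0.2, 0.0, 1.0]
opening: 0.0401
shift cm [ 4.71 -0.01  0.08] turn -0.005 h 149.7 j6 -2.54 F [-0.2  0.   1. ] t 5.0167
```

```bash
python3 -m handwheel '[4,1.5,0,0.1,0, 4,3,0,0.1,0, 4,4,0,0.1,0, 4,4.7,0,0.1,0, 4,4.7,0,0.1,0, 4,4.7,0,0.1,0]'
python3 -m handwheel '[2,0,0,0,0, 2,0,0,0,0, 2,0,0,0,0, 2,0,0,0,0, 2,0,0,0,0, 2,0,0,0,0]' 50
```

```text
clock: 5.52
tool_pos: [0.52, 0.0417, 0.0748]
tcp_rot: [-0.812, 1.414, 0.812]
wrist_force: [0.4, 0.6, 0.2]
opening: 0.0402
clock: 6.02
tool_pos: [0.5196, 0.0421, 0.0753]
tcp_rot: [-0.811, 1.414, 0.812]
wrist_force: [-3.5, 3.0, 7.6]
opening: 0.0224
```

```bash
python3 -m handwheel '[2,-0.5,0,0,0, 2,-1,0,0,0, 2,-1.5,0,0,0, 2,-2,0,0,0, 2,-2.5,0,0,0, 2,-3,0,0,0, 2,-3,0,0,0]' 60
python3 - <<'E'
from h import *
plan(H2W(-.0002,11.9e-3),.1053,150)
p,X=meas(["gauge_knob"],pic="pics/w3.png")
p,X=meas(["gauge_knob"],"scene"); a=p[150:230,300:420]; b=cv2.imread("pics/w3.png")
cv2.imwrite("pics/c3.png",np.hstack([cv2.resize(a,(480,320),interpolation=3),cv2.resize(b[110:250,230:410],(411,320))])[:, :800])
E
```

```text
clock: 6.6
tool_pos: [0.5195, 0.0421, 0.105]
tcp_rot: [-0.811, 1.414, 0.812]
wrist_force: [0.7, 6.0, -8.9]
opening: 0.0215
shift cm [-0.03 -0.08 -0.02] turn -0.005 h 149.7 j6 -2.54 F [ 0.7  6.  -8.9] t 6.6
gauge_knob 0.63 top z 0.1253 H mm [-0.9 12. ] [23.7 21.8] 73.0 W [0.5195 0.0417]
gauge_knob 0.54 top z 0.1738 H mm [-1.2 95.5] [  5.1 222.3] 89.0 W [0.5364 0.1234]
```

View pics/c3.png

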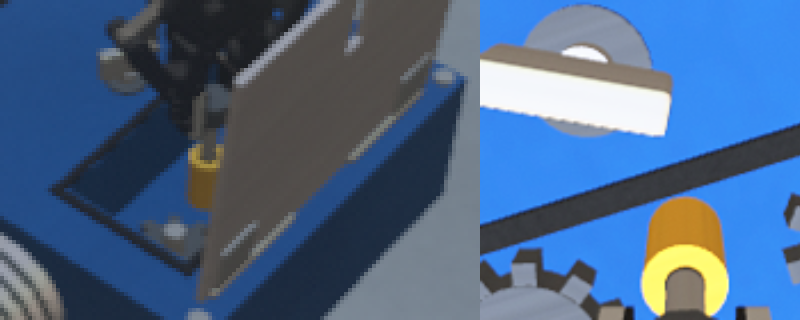

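Knob top is at z 0.125, a rise of about 29 mm, and the downward pull is 8.9 N against 9 N expected at the mark. In the picture the rod stands clear of the sleeve mouth. I'll hold here, then lower it home and release.

```bash
python3 -m handwheel '[2,0,0,0,0, 2,0,0,0,0, 2,0,0,0,0, 2,0,0,0,0, 2,0,0,0,0, 2,0,0,0,0, 2,0,0,0,0, 2,0,0,0,0]'
python3 -m handwheel '[2,0.5,0,0,0, 2,1,0,0,0, 2,1.5,0,0,0, 2,2,0,0,0, 2,2.5,0,0,0, 2,2.9,0,0,0, 2,2.9,0,0,0]'
python3 -m handwheel '[4,0,0,0,0, 4,0,0,0,0, 4,0,0,0,0, 4,0,0,0,0, 4,-3,0,0,0, 4,-6,0,0,0, 4,-9,0,0,0, 4,-9,0,0,0]' 20
python3 - <<'E'
from h import *
meas(["gauge_knob","wing"])
plan(H2W(-.0002,-50e-3),.17,138-90)
E
```

```text
clock: 7.47
tool_pos: [0.5195, 0.0421, 0.1043]
tcp_rot: [-0.811, 1.414, 0.812]
wrist_force: [1.4, 6.1, -8.9]
opening: 0.0218
clock: 8.05
tool_pos: [0.5196, 0.0421, 0.0756]
tcp_rot: [-0.811, 1.414, 0.812]
wrist_force: [-0.5, 5.3, -3.0]
opening: 0.0215
clock: 8.72
tool_pos: [0.523, 0.0418, 0.1708]
tcp_rot: [-0.814, 1.406, 0.808]
wrist_force: [0.6, 0.3, 0.7]
opening: 0.04
gauge_knob 0.85 top z 0.094 H mm [-2.3 11.4] [22.8 23. ] 75.6 W [0.5179 0.0415]
wing 0.8 top z 0.124 H mm [ -2.  -50.2] [ 8.1 33.9] 61.4 W [ 0.5054 -0.0189]
shift cm [-0.46 -1.99 -5.86] turn 1.775 h 149.7 j6 -2.54 F [-0.7  0.3  0.5] t 8.8667
```

The gauge is home: knob top at 0.094, within the measured home range. Now for the wing.

```bash
python3 -m handwheel '[4,-0.4,-0.3,-1,0.12, 4,-0.4,-0.6,-2,0.24, 4,-0.4,-0.9,-3,0.36, 4,-0.4,-1.2,-4,0.48, 4,-0.4,-1.5,-5,0.6, 4,-0.4,-2,-5.9,0.72, 4,-0.4,-2,-5.9,0.84, 4,-0.4,-2,-5.9,0.96]'
python3 -m handwheel '[3,0,0,0,0.12, 3,0,0,0,0.24, 3,0,0,0,0.36, 3,0,0,0,0.48, 3,0,0,0,0.6, 3,0,0,0,0.72, 3,0,0,0,0.78, 3,0,0,0,0.78]'
python3 - <<'E'
from h import *
plan(H2W(-.0002,-50e-3),.11,49)
meas(["wing","gauge_knob"])
plan(H2W(-.0002,-50e-3),.11,49)
E
```

```text
clock: 9.53
tool_pos: [0.506, -0.0199, 0.1677]
tcp_rot: [-0.059, 1.573, 0.059]
wrist_force: [0.3, -0.4, 0.9]
opening: 0.0401
clock: 10.2
tool_pos: [0.5062, -0.0194, 0.1678]
tcp_rot: [0.548, 1.503, -0.549]
wrist_force: [-0.7, 0.3, -0.3]
opening: 0.0306
shift cm [5.78 0.1  0.07] turn 0.015 h 49.9 j6 -0.91 F [-0.7  0.3 -0.3] t 10.2
wing 0.6 top z 0.1265 H mm [ -0.9 -49. ] [ 7.6 33.9] 61.9 W [ 0.5067 -0.018 ]
gauge_knob 0.84 top z 0.0965 H mm [-1.4 12.6] [22.9 22.5] 45.4 W [0.519  0.0425]
shift cm [5.84 0.07 0.03] turn 0.02 h 50.2 j6 -0.92 F [ 0.7 -0.7 -0.3] t 10.35
```

```bash
python3 -m handwheel '[3,2,0.1,0.1,0, 3,4,0.1,0.1,0, 3,5.3,0.1,0.1,0, 3,6.1,0.1,0.1,0, 3,6.1,0.1,0.1,0, 3,6.1,0.1,0.1,0]'
python3 -m handwheel '[0.6,0,0,0,0, 0.6,0,0,0,0, 0.6,0,0,0,0, 0.6,0,0,0,0, 0.6,0,0,0,0, 0.6,0,0,0,0]' 30
python3 -c "
from h import *
plan(H2W(-.0002,-50e-3),.107,-12)"
```

```text
clock: 10.85
tool_pos: [0.5085, -0.0192, 0.1082]
tcp_rot: [0.545, 1.502, -0.546]
wrist_force: [0.2, -0.7, 0.3]
opening: 0.0301
clock: 11.35
tool_pos: [0.5088, -0.0197, 0.1092]
tcp_rot: [0.545, 1.5, -0.546]
wrist_force: [-2.7, -5.0, 6.1]
opening: 0.0072
shift cm [ 0.22 -0.05 -0.17] turn 1.083 h 50.0 j6 -0.91 F [-2.7 -5.   6.1] t 11.35
```

```bash
python3 -m handwheel '[0.6,0,0,-0.1,0.12, 0.6,0,0,-0.1,0.24, 0.6,0,0,-0.1,0.36, 0.6,0,0,-0.1,0.48, 0.6,0,0,-0.1,0.6, 0.6,0,0,-0.1,0.72, 0.6,0,0,-0.1,0.84, 0.6,0,0,-0.1,0.96]'
python3 -m handwheel '[0.6,0,0,0,0.12, 0.6,0,0,0,0.12, 0.6,0,0,0,0.12, 0.6,0,0,0,0.12]'
python3 -c "
from h import *
plan(H2W(-.0002,-50e-3),.107,-12)"
```

```text
clock: 12.02
tool_pos: [0.5068, -0.0205, 0.1092]
tcp_rot: [1.273, 1.163, -1.279]
wrist_force: [-8.9, -14.5, 12.9]
opening: 0.0074
clock: 12.35
tool_pos: [0.5065, -0.0205, 0.1092]
tcp_rot: [1.356, 1.104, -1.362]
wrist_force: [-9.2, -14.5, 13.6]
opening: 0.0071
shift cm [ 0.21  0.04 -0.16] turn 0.004 h -11.8 j6 0.17 F [ -9.2 -14.5  13.6] t 12.35
```

```bash
python3 -m handwheel '[3,0,0,0,0, 3,0,0,0,0, 3,0,0,0,0, 3,-4,0,0,0, 3,-8,0,0,0, 3,-12,0,0,0, 3,-12,0,0,0, 3,-12,0,0,0]' 20
python3 - <<'E'
from h import *
meas(["wing","gauge_knob"],pic="pics/w4.png")
meas(["wing"],"top"); meas(["panel"],"top")
plan(H2W(-.04,.130),.33,-12)
E
```

```text
clock: 13.02
tool_pos: [0.5096, -0.0183, 0.2308]
tcp_rot: [1.363, 1.101, -1.355]
wrist_force: [0.0, -0.4, -0.8]
opening: 0.0297
wing 0.95 top z 0.1244 H mm [ -2.1 -49.3] [ 7.3 33.4] 0.2 W [ 0.5055 -0.018 ]
gauge_knob 0.95 top z 0.0946 H mm [-2.3 12.6] [22.6 22.4] 89.9 W [0.5182 0.0426]
panel 0.59 top z 0.2685 H mm [1.000e-01 1.005e+02] [217.7   6.4] 0.1 W [0.5388 0.1281]
shift cm [-10.29  -3.94 -17.95] turn 0.002 h -11.9 j6 0.17 F [-0.3 -0.3 -0.7] t 13.3667
```

View pics/w4.png

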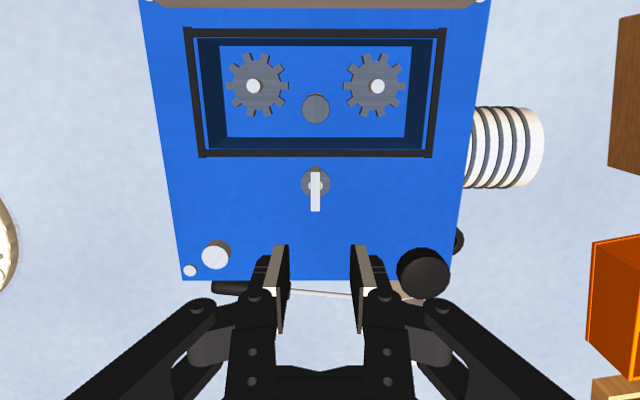

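The wing measures 0.2° off the slot line, and in the picture it is square at (315,190). The gauge is home and the panel is still open. I'll go up and over to behind the panel with the fingers shut.

```bash
python3 -m handwheel '[0.2,-4,-1,0,0, 0.2,-8,-2,0,0, 0.2,-10.3,-3,-2,0, 0.2,-10.3,-4,-5.5,0, 0.2,-10.3,-4,-9,0, 0.2,-10.3,-4,-12.5,0, 0.2,-10.3,-4,-16,0, 0.2,-10.3,-4,-18,0]'
python3 -m handwheel '[0.2,0,0,0,0, 0.2,3,0,0,0, 0.2,6,0,0,0, 0.2,9,0,0,0, 0.2,9.5,0,0,0, 0.2,9.5,0,0,0]'
python3 -c "
from h import *
plan(H2W(-.04,.116),.235,-12); print(W2H(manip.read_state()['tool_pos']))"
```

```text
clock: 14.03
tool_pos: [0.5058, 0.1688, 0.3306]
tcp_rot: [1.359, 1.106, -1.359]
wrist_force: [0.2, -1.3, 0.5]
opening: 0.0016
clock: 14.53
tool_pos: [0.5042, 0.1648, 0.2343]
tcp_rot: [1.356, 1.106, -1.365]
wrist_force: [0.4, 0.5, 0.5]
opening: 0.002
shift cm [-0.07  0.14  1.32] turn 0.002 h -11.9 j6 0.52 F [0.4 0.5 0.5] t 14.5333
[-0.04138293  0.12917518]
```

```bash
python3 -m handwheel '[0.2,0,0,1.4,0, 0.2,0.2,0,2.8,0, 0.2,0.3,0,4.5,0, 0.2,0.5,0,6.2,0, 0.2,1,0,7.8,0, 0.2,1.7,0,9.4,0, 0.2,1.7,0,9.4,0]'
python3 - <<'E'
from h import *
p,X=meas(["panel"],"scene",pic="pics/s5.png"); s=manip.read_state(); print(W2H(s["tool_pos"]),s["tool_pos"][2],s["wrist_force"])
E
```

```text
clock: 15.12
tool_pos: [0.486, 0.071, 0.2202]
tcp_rot: [1.362, 1.102, -1.36]
wrist_force: [-1.5, -0.5, 0.6]
opening: 0.002
panel 0.59 top z 0.2279 H mm [ 0.4 26.3] [ 28.9 218. ] 85.9 W [0.5237 0.0555]
[-0.03932391  0.03579154] 0.22063749802649466 [-0.69062932 -0.55256627  1.44173118]
```

View pics/s5.png

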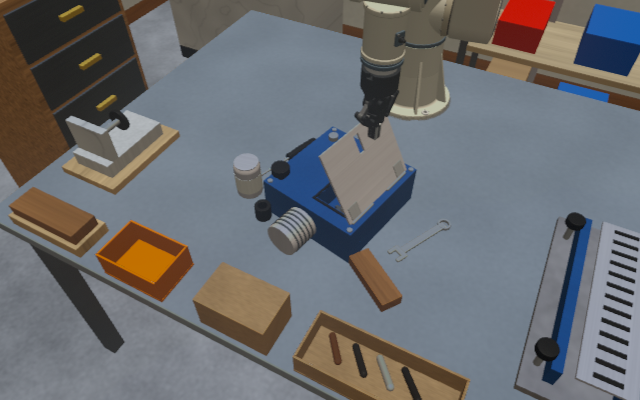

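The panel is following the fingers, at about 60°, with its free edge near (345,125). Nothing else has moved. I'll carry on down the arc.

```bash
python3 -m handwheel '[0.2,1,0,1.4,0, 0.2,2,0,2.8,0, 0.2,3.3,0,3.9,0, 0.2,4.6,0,4.9,0, 0.2,6.1,0,5.7,0, 0.2,7.7,0,6.3,0, 0.2,7.7,0,6.3,0]'
python3 - <<'E'
from h import *
s=manip.read_state(); print(W2H(s["tool_pos"]),s["tool_pos"][2],s["wrist_force"])
p,X=meas(["wing"],"top",pic="pics/t6.png")
E
```

```text
clock: 15.8
tool_pos: [0.4737, 0.0116, 0.1416]
tcp_rot: [1.36, 1.103, -1.36]
wrist_force: [-0.2, -1.4, 4.3]
opening: 0.0018
[-0.03934788 -0.02700794] 0.14158335968927682 [-0.18014979 -1.43483984  4.34638572]
```

Next down to the seal in small steps, watching the force.

```bash
python3 -m handwheel '[0.2,1,0,0.3,0, 0.2,2,0,0.5,0, 0.2,2.8,0,0.6,0, 0.2,3.2,0,0.6,0, 0.2,3.4,0,0.6,0, 0.2,3.4,0,0.6,0, 0.2,3.4,0,0.6,0]'
python3 - <<'E'
from h import *
s=manip.read_state(); print(W2H(s["tool_pos"]),s["tool_pos"][2],s["wrist_force"])
E
```

```text
clock: 16.48
tool_pos: [0.4732, 0.0064, 0.1096]
tcp_rot: [1.36, 1.103, -1.358]
wrist_force: [-0.7, -4.0, 5.6]
opening: 0.0021
[-0.03873621 -0.03211653] 0.10962870173267306 [-0.74698024 -3.96302221  5.58337153]
```

```bash
python3 -m handwheel '[0.2,0.3,0,0,0, 0.2,0.5,0,0,0, 0.2,0.5,0,0,0, 0.2,0.5,0,0,0]'
cat > c.py <<'E'
from h import *
s=manip.read_state(); print(s["clock"],W2H(s["tool_pos"]),s["tool_pos"][2],s["wrist_force"])
p,d=camera("top"); X=cloud("top",d); cv2.imwrite("pics/t7.png",cv2.resize(p[120:340,170:470],(750,550)))
Hh=(X[...,:2]-O)@RH
for c in ("top","scene"):
    if c=="scene": p,d=camera("scene"); X=cloud("scene",d); Hh=(X[...,:2]-O)@RH
    m=(abs(X[...,2]-.105)<.02)&(abs(Hh[...,0]-.055)<.045)&(Hh[...,1]<.07)&(Hh[...,1]>-.075)
    A=np.c_[Hh[m],np.ones(m.sum())]; z=X[m][:,2]; k=np.linalg.lstsq(A,z,rcond=None)[0]; print(c,"slope x,y, z at hinge/edge",k.round(4),k[2]+k[1]*.085,k[2]-.085*k[1],m.sum())
E
python3 c.py
```

```text
clock: 16.82
tool_pos: [0.4734, 0.0063, 0.1069]
tcp_rot: [1.36, 1.103, -1.358]
wrist_force: [-10.9, -5.8, 38.1]
opening: 0.002
16.8167 [-0.03854179 -0.03221806] 0.10685608161278068 [-10.88935802  -5.83749386  38.14354627]
top slope x,y, z at hinge/edge [0.0026 0.0029 0.1067] 0.10697701157494553 0.10649161323416066 3862
scene slope x,y, z at hinge/edge [0.0031 0.0046 0.1078] 0.10821808927882669 0.10744053628955345 1844
```

View pics/t7.png

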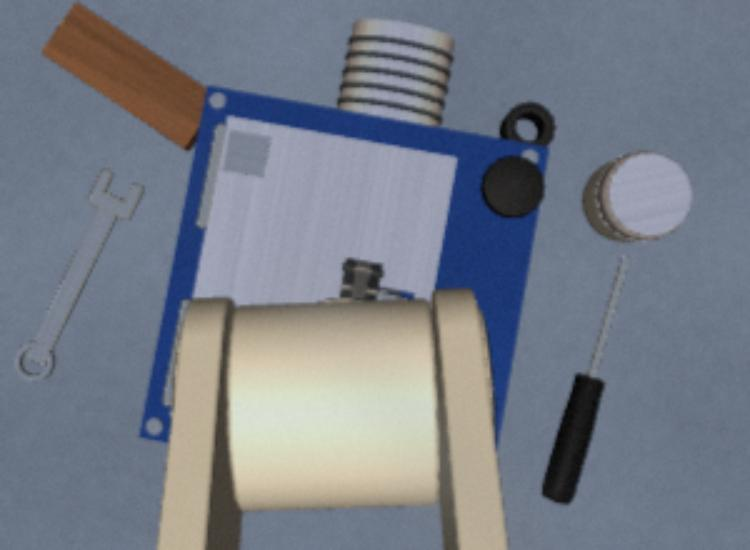

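The panel is level (slope 0.003–0.005 rad, z 0.107) and on its seal. 38 N is more than needed, so I'll ease off slightly.

```bash
python3 -m handwheel '[0.2,-0.1,0,0,0, 0.2,-0.15,0,0,0, 0.2,-0.15,0,0,0, 0.2,-0.15,0,0,0, 0.2,-0.15,0,0,0]'; python3 c.py
python3 - <<'E'
from h import *
meas(["wing"],"wrist",pic="pics/w8.png"); meas(["slot"],"wrist")
E
```

```text
clock: 17.33
tool_pos: [0.4733, 0.0063, 0.107]
tcp_rot: [1.36, 1.103, -1.358]
wrist_force: [-3.2, -5.2, 16.1]
opening: 0.0021
17.3333 [-0.0386435  -0.03221057] 0.10703980601992259 [-3.20333849 -5.24607506 16.11376742]
top slope x,y, z at hinge/edge [0.0056 0.003  0.1066] 0.10688283773538948 0.10637886941628258 3861
scene slope x,y, z at hinge/edge [0.005  0.0043 0.1077] 0.10807580843784168 0.10734263942009631 1835
wing 0.55 top z 0.1257 H mm [ -0.7 -36.5] [9.7 8.2] 89.2 W [ 0.5095 -0.0058]
slot 0.66 top z 0.1077 H mm [-0.1 -1.9] [222.2 166.7] 0.1 W [0.5173 0.028 ]
```

View pics/w8.png

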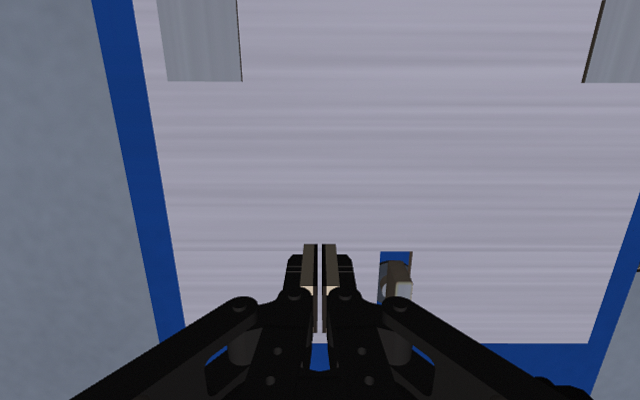

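The wing stands in line in the slot at (397,275). The panel is flat under the fingers with a steady 16 N, so I'm handing in.

```bash
python3 -c "
from h import *
print(manip.hand_in()); s=manip.read_state(); print(s['clock'],s['tool_pos'],s['wrist_force'])"
```

```text
the job is handed in; nothing more can be done
None
the job is handed in; nothing more can be done
```

I handed the job in at about 17.6 s of the 67 s allowed, with the fingers holding the panel shut. The hand-in reports no verdict, so these are my own last checks:

| Step | What I did | Last check |
|---|---|---|
| Gauge | Pulled up about 29 mm (29.7 mm at the arm), held about 0.9 s, lowered home and released | Pull was 8.9 N at the mark (about 9 N expected); knob top then at its home height, z about 0.095 m |
| Wing | Turned about 62°, panel still open | 0.2° off the slot line; after shutting, it stands through the slot |
| Panel | Pushed shut from behind, 40 mm to the side of the slot | Level to 0.003–0.005 rad from two cameras (limit 0.03), face at z about 0.107 m, held with about 16 N |
| Loose things | Left alone | All in place in the last pictures, except the nut, which the arm hid in the last top view; the arm did not go near it |

- **Force peak:** the push reached 38 N for a moment at the seal, so I eased it to 16 N.
- **Wing after shutting:** its angle was not measured again, as only one end was visible, but it looked in line in the picture.
- **Gauge after shutting:** the panel hides it, so its last measurement was before the panel was swung down.

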